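# Extend the roller brush and hold it ready

## Robot

A 6-joint arm with a two-finger parallel gripper is mounted at the origin on the work surface. World frame = base frame: x ahead of the robot, y to its left, z up, the work surface at z = 0. Lengths are in m, angles in rad, forces in N, time in s.
With the tool pointing down it reaches from about 0.425 to 0.95 m from the base axis. Payload 3.5 kg.
Tool frame: the origin (TCP) lies on the centre line of the jaws, within the pads' length; the fingertips stand 8 mm ahead of it and the grasp point (between the pads) lies 11 mm behind it; z points along the fingers, y is the line along which they close (so a half turn about z gives the same grasp; the last joint's range is limited). The gripper opens to 85 mm and grips with 20 to 120 N. Pads are 22 mm wide; open, the fingers measure 114 mm over their backs; the gripper's body (76 mm by 85 mm) begins 54 mm behind the grasp point. The pads swing forward as they close: fully open they stand 13 mm farther back than shut.
Start: joints at [-1.351, 0.286, 1.577, -0, 1.279, -0.15], TCP at [0.244, -0.629, 0.239] pointing down, gripper open.
Joint ranges: [-2.77, 2.77], [-0.9, 2.22], [0.21, 2.48], [-1.53, 4.67], [0.24, 2.81], [-2.84, 2.84]. Speed limits (rad/s): [2.79, 2.79, 3.14, 3.14, 3.14, 3.14].

## Interface

Orientations are given as a unit quaternion [x, y, z, w].
In Python, from plant import ctrl gives the robot as it stands. The module is installed in compiled form; this text tells all that it offers.
- The arm moves only by the tool send_rows, never from a script. Its argument "steps" is a list of rows, each a list of 5 numbers: the shift along the tool's x, y, z in m, then the turn about the tool's z in degrees, then the opening, from -1 (shut) to 1 (fully open). A call has 1 to 12 rows; each row is the pose to reach, as a shift and turn from the pose commanded when the call began, along the tool's axes at that moment; what a row does not reach only later rows make up. A row lasts 1/10 s, in which the tool goes at most 50 mm and 8.59 degrees, less where a joint would pass 70% of its speed; a pose out of reach is approached as far as the arm can. A call with a gripper value outside its range is refused whole. The fingers move at their own pace and stop on an object; "squeeze" is the grip in N (left out, the last holds). Time passes only in rows, so rows that repeat a pose let the fingers close. It gives the time, the measured TCP pose, the force, the opening and the grip force at its end, in the units of the state.
- ctrl.get_state(): the state, without advancing time (a new reading comes with each control period).
- ctrl.read_camera(name): name is "scene" or "top"; returns the picture (400x640x3 uint8, red, green, blue); there is no depth.
- ctrl.calibration(name): a dict with "intrinsics" (3x3 intrinsics, pixels), "extrinsics" (4x4, takes a point from world to camera coordinates). Camera axes: x right, y up, looking along -z (the intrinsics and any distortion apply to the point x, -y, -z); pixel columns grow to the right and rows downward; lengths in m; the calibration is good to about 2 mm. A picture is of the moment at which its call begins. calibration takes no time and is no camera call.
- ctrl.sign_off(): hands the job in; it is judged then, once.
The state is a dict: "time": time; "qpos": joint angles; "dq": joint speeds; "joint_efforts": joint torques, N m; "eef_pos": TCP position; "tcp_rot": TCP orientation; "contact_force": force on the tool from outside, world axes, zero at the start; "wrist_torque": the same for the moment, N m; "opening": opening from 0.0 (shut) to 1.0 (fully open); "finger_force": force on a finger pad.
Only numpy, scipy, OpenCV 4.12 (cv2) and the standard library are available. Lean on these libraries where they do the work, as an engineer would, in place of code of your own. Each camera call takes 0.05 s, during which the arm holds its last target. There are 200 camera calls.

## Task

The chips along the roller track are out of reach of the short brush. Squeeze in the red latch button on the brush's collar and draw the handle out to its second stop, letting the button spring back out so that the brush is locked long. Then lift the whole extended brush out of its rest and finish while holding it there, roughly level, bristles down, about 12 cm higher than it lay, touching nothing but your gripper; leave the reel, the board offcut and the can where they are.

Things in the scene. Friction and masses are not known exactly. Their poses are not given: they have to be found in the camera images.
- brush: Telescoping brush, about 0.5 kg, lying level in the rest: wooden head 150 x 32 x 22 mm with 42 mm bristles below, dark ferrule 28 mm thick to 42 mm behind the head's centre, aluminium rod 16 mm thick with three grooves for the latch. Origin: on the pole axis, centre of the wooden head, 85 mm above the table. x: along the pole towards the handle (the way to pull); z up; y: the button's side.
- handle (a joint): How far the handle (collar, hand hold, sleeve, rubber grip) is drawn out along the rod, m: 0 shut (the start, latched), 0.080 first stop, 0.160 second stop and end of travel. Locked while the button is out over a stop; else slides with 2 to 6 N of drag. If the button is let go between stops, it latches at the next stop passed.
- button (a joint): Travel of the red latch button into the collar, m: 0 out (locked, if at a stop), 0.006 pressed flush with the collar's side; unlatched from about 0.004. It springs out by itself: 3.5 N when out, about 8 N when flush.
- collar (a point): Centre of the black collar, on the pole axis: a block 50 mm long, 34 wide, 32 high at the handle's front, 135 mm behind the head's centre when shut; moves with the handle. The round red button (18 mm) stands 6 mm out of its +y side, so collar and button are 40 mm across: fingers closing here across the pole with 10 N or more (30 N is good) press it in and grip the collar.
- hold (a point): Centre of the grey flat-sided hand hold on the pole axis, a block 54 mm long, 24 wide, 30 high right behind the black collar, 55 mm behind the collar's centre; moves with the handle. Drawn out, the brush balances here, and here it is carried (50 N grip) without pressing the button. The round white sleeve (22 mm) goes on behind it to the rubber grip.
- grip_end (a point): Rear end of the rubber grip (28 mm thick, 88 mm long), on the pole axis, 375 mm behind the collar's centre; moves with the handle.
- rest: Fixed brush rest: aluminium profile 400 x 60 x 25 mm with two upright V forks (slick white jaws at 45 degrees, 96 mm high, 54 wide, 5 thick). Origin: centre of its underside; x as the brush's. Fork at -185 mm in x, under the rod: pulled, the ferrule bears on it after 2 to 9 mm; ease the brush back about 8 mm towards its head before lifting, or it may catch. Fork at +165 mm: carries the sleeve, shut or out.
- reel: Bystander: white reel of edge banding lying flat, 136 mm outer and 80 mm inner diameter, 22 mm high. Origin: centre of its underside.
- offcut: Bystander: white-faced chipboard offcut lying flat, 110 x 70 x 18 mm. Origin: centre of its underside.
- can: Bystander: standing can with a green label, 60 mm diameter, 120 mm high. Origin: centre of its underside.

How it is judged:
By the outcome, as a careful person would: the job done as asked, in the order asked, and still so for the second after the job is handed in, while the arm keeps its last pose, push and grip.
It also fails if it takes over 48 s, if anything falls off the work surface, if the arm or the gripper's body presses on something with over 40 N, if the wrist force passes 120 N, or if a joint passes its speed limit or range.

## Working session

There is one attempt and no reset: what is moved stays moved. The work goes in short steps, Python scripts to look and compute and a tool call to move; the robot and the scene stay as the last step left them, time stands still between calls to the robot, and variables do not carry over. Pictures are saved under pics/ and viewed, at most 10 in all, crops included, and the job is handed in when it is done.

Besides the shell and the picture viewer there is one more tool, called after "Call:" as name(argument=value, ...) on one line, values as JSON. send_rows: Moves the arm, as the interface text tells. Its arguments: {"type":"object","properties":{"steps":{"type":"array","items":{"type":"array","items":{"type":"number"}}},"squeeze":{"type":"number"}},"required":["steps"]}

```bash
mkdir -p pics; python3 - <<'E'
from plant import ctrl
import cv2
s=ctrl.get_state();print({k:s[k] for k in('time','eef_pos','tcp_rot','opening','contact_force')})
for n in('scene','top'):
    im=ctrl.read_camera(n);cv2.imwrite(f'pics/{n}0.png',im[:,:,::-1]);c=ctrl.calibration(n);print(n,c)
E
```

```text
{'time': 0.0, 'eef_pos': array([ 0.24385119, -0.62871372,  0.23791812]), 'tcp_rot': array([ 9.82952532e-01,  1.83855565e-01, -5.10771439e-05, -1.20338440e-03]), 'opening': 0.9982284728232652, 'contact_force': array([ 0.39287058, -0.11456998, -0.13630458])}
scene {'intrinsics': array([[493.03290588,   0.        , 324.1888778 ],
       [  0.        , 493.03290588, 198.44505737],
       [  0.        ,   0.        ,   1.        ]]), 'extrinsics': array([[-0.79861228,  0.60158403, -0.0177504 ,  0.50333643],
       [-0.39021117, -0.4951066 ,  0.77627618,  0.20539199],
       [ 0.45820701,  0.62687009,  0.63014301, -1.39778394],
       [ 0.        ,  0.        ,  0.        ,  1.        ]])}
top {'intrinsics': array([[413.39368773,   0.        , 318.30891695],
       [  0.        , 413.39368773, 200.98359527],
       [  0.        ,   0.        ,   1.        ]]), 'extrinsics': array([[ 0.01975792, -0.99980428, -0.00101014,  0.03861796],
       [ 0.98620972,  0.0193232 ,  0.1643685 , -0.63551795],
       [-0.16431682, -0.00424379,  0.98639849, -0.83377953],
       [ 0.        ,  0.        ,  0.        ,  1.        ]])}
```

View pics/scene0.png

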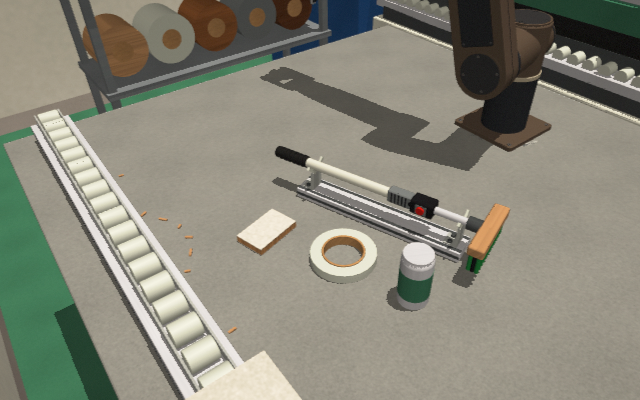

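View pics/top0.png

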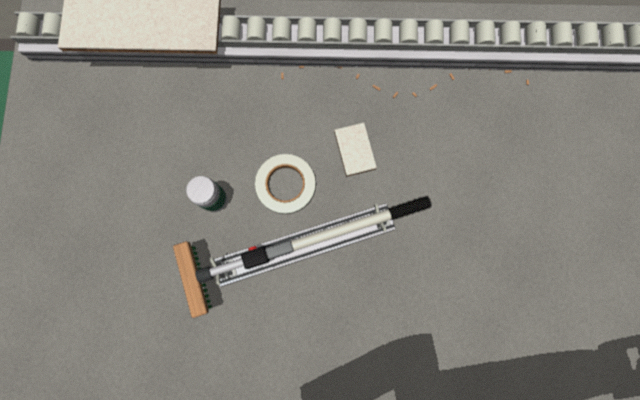

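The scene view shows the brush in its rest, with the red button near (420,211). In the top view the head is near (192,280), the collar near (256,258) with the button on the upper side, and the grip end near (430,201). Next I measure them.

```bash
cat > h.py <<'E'
import numpy as np,cv2
from plant import ctrl
def ray(n,u,v,z):
    c=ctrl.calibration(n);K,E=c['intrinsics'],c['extrinsics'];R,t=E[:3,:3],E[:3,3]
    d=np.linalg.inv(K)@[u,v,1];d=R.T@(d*[1,-1,-1]);o=-R.T@t
    return o+d*(z-o[2])/d[2]
def proj(n,p):
    c=ctrl.calibration(n);q=c['extrinsics']@[*p,1];q=c['intrinsics']@(q[:3]*[1,-1,-1]);return q[:2]/q[2]
def blobs(m,amin=30):
    n,l,s,c=cv2.connectedComponentsWithStats(m.astype(np.uint8));r=[]
    for i in range(1,n):
        if s[i,4]>=amin:
            cn=cv2.findContours((l==i).astype(np.uint8),0,2)[0][0];r.append((s[i,4],c[i],cv2.minAreaRect(cn)))
    return r
E
python3 - <<'E'
from h import *
for n in('top','scene'):
    im=cv2.imread(f'pics/{n}0.png');h=cv2.cvtColor(im,cv2.COLOR_BGR2HSV).astype(int);H,S,V=h[...,0],h[...,1],h[...,2]
    roi=np.zeros(H.shape,bool)
    if n=='top': roi[170:325,160:450]=1
    else: roi[140:280,265:520]=1
    for k,m,z in(('black',V<45,.085),('orange',(H>5)&(H<20)&(S>100)&(V>100),.096),('red',((H<5)|(H>174))&(S>150)&(V>100),.085),('sleeve',(V>150)&(H>15)&(H<35)&(S>20)&(S<80),.085)):
        for a,c,r in blobs(m&roi,8 if k=='red' else 60):
            print(n,k,a,c.round(1),[np.round(x,1) for x in r],cv2.boxPoints(r).round(1).tolist() if k in('black','orange') else '',ray(n,*c,z).round(4))
E
```

```text
top black 117 [219.7 199.8] [array([219. , 199.7]), array([10.1, 24.2]), np.float64(23.2)] [[209.60000610351562, 208.8000030517578], [219.1999969482422, 186.60000610351562], [228.39999389648438, 190.60000610351562], [218.89999389648438, 212.8000030517578]] [0.6278 0.2547 0.085 ]
top black 452 [409.8 207.2] [array([409.8, 207.2]), array([11.7, 40.5]), np.float64(71.6)] [[388.70001220703125, 208.10000610351562], [427.1000061035156, 195.3000030517578], [430.79998779296875, 206.39999389648438], [392.3999938964844, 219.1999969482422]] [ 0.62   -0.1376  0.085 ]
top black 285 [255.  255.9] [array([257.5, 256. ]), array([15.5, 30.7]), np.float64(71.6)] [[240.5, 253.5], [269.6000061035156, 243.8000030517578], [274.5, 258.5], [245.39999389648438, 268.20001220703125]] [0.5143 0.1765 0.085 ]
top orange 60 [271.4 187. ] [array([273.9, 188. ]), array([34.4, 13.3]), np.float64(65.7)] [[260.70001220703125, 175.10000610351562], [272.79998779296875, 169.60000610351562], [287.0, 201.0], [274.8999938964844, 206.5]] [0.6545 0.1477 0.096 ]
top orange 1131 [189.5 279.4] [array([189.5, 279. ]), array([74.3,
[... 2280 characters left out ...]
ne sleeve 19718 [382.4 206. ] [array([392. , 209.5]), array([139., 254.]), np.float64(90.0)]  [0.5749 0.1258 0.085 ]
scene sleeve 456 [362.  191.6] [array([365.4, 192.7]), array([95.2,  6.2]), np.float64(21.0)]  [0.5771 0.0643 0.085 ]
scene sleeve 245 [443.5 222.2] [array([437., 219.]), array([46.6,  9.1]), np.float64(20.6)]  [0.5148 0.2358 0.085 ]
scene sleeve 60 [469.3 233.6] [array([469. , 233.5]), array([10.3,  6.3]), np.float64(26.6)]  [0.5009 0.2879 0.085 ]
scene sleeve 521 [342.2 254.7] [array([342.5, 254.5]), array([19., 35.]), np.float64(90.0)]  [0.7253 0.1832 0.085 ]
scene sleeve 427 [444.6 268.8] [array([446.8, 268.1]), array([25.7, 24.1]), np.float64(4.8)]  [0.6051 0.3206 0.085 ]
```

Call:
send_rows(steps=[[0.422,-0.243,0,-88.1,1],[0.422,-0.243,0,-88.1,1],[0.422,-0.243,0,-88.1,1],[0.422,-0.243,0,-88.1,1],[0.422,-0.243,0,-88.1,1],[0.422,-0.243,0,-88.1,1],[0.422,-0.243,0,-88.1,1],[0.422,-0.243,0,-88.1,1],[0.422,-0.243,0,-88.1,1],[0.422,-0.243,0,-88.1,1],[0.422,-0.243,0,-88.1,1],[0.422,-0.243,0,-88.1,1]], squeeze=30)

```text
time: 1.3
eef_pos: [0.55, -0.2488, 0.2387]
tcp_rot: [0.578, 0.816, -0.0, -0.001]
contact_force: [-0.3, 0.8, 0.5]
opening: 1.0
finger_force: 0.0
```

Call:
send_rows(steps=[[0.412,0.1025,0,0,1],[0.412,0.1025,0,0,1],[0.412,0.1025,0,0,1],[0.412,0.1025,0,0,1],[0.412,0.1025,0,0,1],[0.412,0.1025,0,0,1],[0.412,0.1025,0,0,1],[0.412,0.1025,0,0,1],[0.412,0.1025,0.05,0,1],[0.412,0.1025,0.09,0,1],[0.412,0.1025,0.09,0,1],[0.412,0.1025,0.09,0,1]])

```text
time: 2.5
eef_pos: [0.51, 0.1717, 0.149]
tcp_rot: [0.579, 0.815, -0.001, -0.001]
contact_force: [-0.3, 0.3, 0.3]
opening: 0.997
finger_force: 0.0
```

```bash
python3 - <<'E'
from h import *
a=ctrl.read_camera('scene')[100:300,340:560];b=ctrl.read_camera('top')[170:330,150:370]
a=cv2.resize(a,None,fx=3,fy=3)[:,:400*2];b=cv2.resize(b,None,fx=3,fy=3)
cv2.imwrite('pics/s1.png',a[:,:,::-1]);cv2.imwrite('pics/t1.png',b[:,:,::-1])
E
```

```text
(no output)
```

View pics/s1.png

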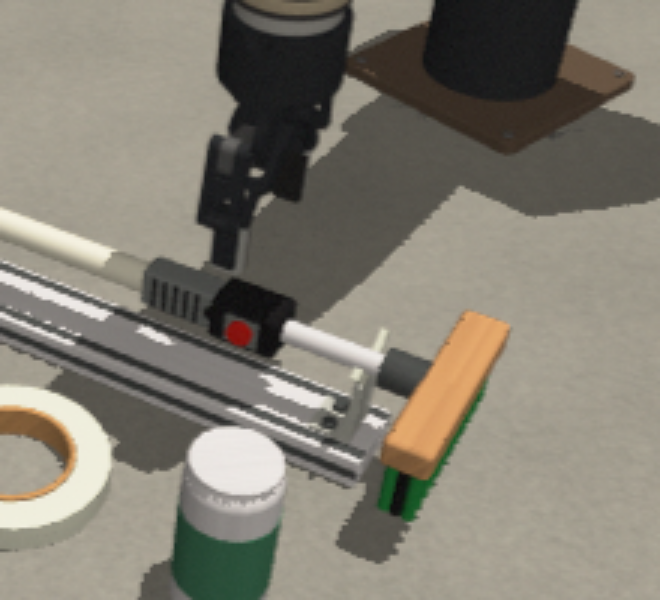

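The +y finger hangs above the button (crop 239,334), with the fork and can clear of the descent. Now I descend and squeeze.

Call:
send_rows(steps=[[0.003,0,0.035,0,1],[0.003,0,0.06,0,1],[0.003,0,0.075,0,1],[0.003,0,0.075,0,1],[0.003,0,0.075,0,-1],[0.003,0,0.075,0,-1],[0.003,0,0.075,0,-1],[0.003,0,0.075,0,-1],[0.003,0,0.075,0,-1],[0.003,0,0.075,0,-1],[0.003,0,0.075,0,-1],[0.003,0,0.075,0,-1]], squeeze=30)

```text
time: 3.8
eef_pos: [0.5112, 0.1756, 0.0764]
tcp_rot: [0.579, 0.815, 0.002, 0.002]
contact_force: [0.6, -0.1, 5.3]
opening: 0.406
finger_force: 29.2
```

Call:
send_rows(steps=[[-0.005,0,-0.002,0,-1],[-0.015,0,-0.002,0,-1],[-0.03,0,-0.002,0,-1],[-0.045,0,-0.002,0,-1],[-0.06,0,-0.002,0,-1],[-0.075,0,-0.002,0,-1],[-0.09,0,-0.002,0,-1],[-0.105,0,-0.002,0,-1],[-0.12,0,-0.002,0,-1],[-0.135,0,-0.002,0,-1],[-0.145,0,-0.002,0,-1],[-0.145,0,-0.002,0,-1]])

```text
time: 5.0
eef_pos: [0.5579, 0.0399, 0.0769]
tcp_rot: [0.579, 0.815, 0.002, -0.0]
contact_force: [3.0, 6.2, 2.5]
opening: 0.407
finger_force: 35.1
```

```bash
python3 - <<'E'
from h import *
a=ctrl.read_camera('scene');cv2.imwrite('pics/s2.png',a[:,:,::-1])
s=ctrl.get_state();print(s['eef_pos'],s['contact_force'],s['opening'])
E
```

```text
[0.5579554  0.03973077 0.07693165] [1.78625506 5.69701458 2.51156478] 0.40773898127392855
```

View pics/s2.png

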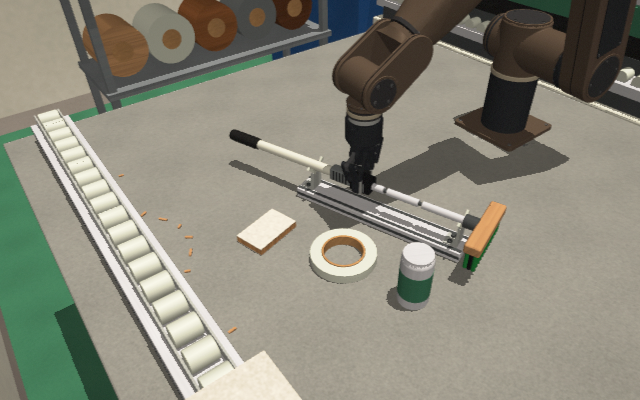

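The picture shows the handle drawn out, with the rod exposed from (370,187) to (470,220) and the drag about 6 N. I continue slowly to the end stop.

Call:
send_rows(steps=[[-0.004,0,0,0,-1],[-0.008,0,0,0,-1],[-0.012,0,0,0,-1],[-0.016,0,0,0,-1],[-0.018,0,0,0,-1],[-0.018,0,0,0,-1]])

```text
time: 5.65
eef_pos: [0.5627, 0.0258, 0.0768]
tcp_rot: [0.579, 0.815, 0.003, -0.003]
contact_force: [0.1, 16.0, 4.5]
opening: 0.406
finger_force: 32.6
```

Call:
send_rows(steps=[[-0.002,0,0,0,-1],[-0.004,0,0,0,-1],[-0.004,0,0,0,-1]])

```text
time: 5.95
eef_pos: [0.564, 0.0223, 0.0768]
tcp_rot: [0.579, 0.815, 0.003, -0.003]
contact_force: [-0.0, 15.4, 5.9]
opening: 0.411
finger_force: 29.8
```

```bash
python3 - <<'E'
from h import *
a=ctrl.read_camera('scene')[140:290,300:530];cv2.imwrite('pics/s3.png',cv2.resize(a,None,fx=3.4,fy=3.4)[:,:,::-1])
E
```

```text
(no output)
```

View pics/s3.png

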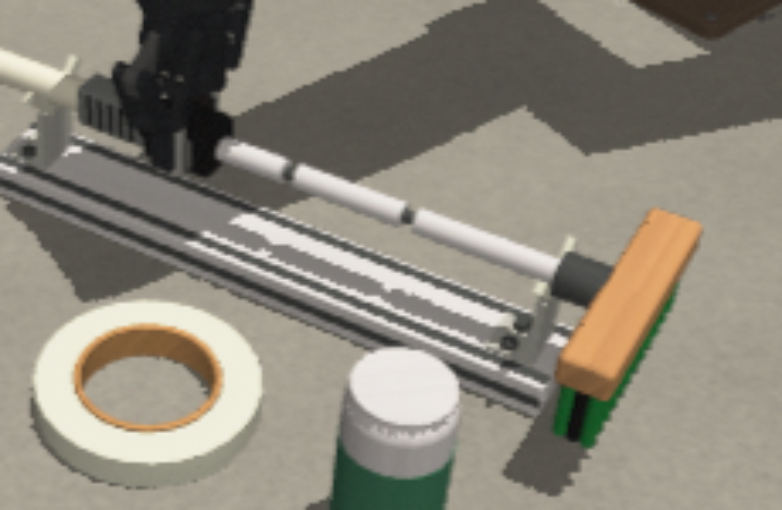

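The ferrule is against the fork (575,278) and two grooves are exposed at (289,172) and (408,215). Force has stopped rising at about 15 N, so it is at the end stop. I let the button out and retreat upward.

Call:
send_rows(steps=[[0,0,0,0,1],[0,0,0,0,1],[0,0,0,0,1],[0,0,0,0,1],[0,0,0,0,1],[0,0,0,0,1],[0,0,-0.03,0,1],[0,0,-0.075,0,1],[0,0,-0.075,0,1]])

```text
time: 6.9
eef_pos: [0.5688, 0.017, 0.1585]
tcp_rot: [0.579, 0.816, 0.003, 0.006]
contact_force: [0.0, 0.3, 0.6]
opening: 0.997
finger_force: 0.0
```

```bash
python3 - <<'E'
from h import *
s=ctrl.get_state();print(s['eef_pos'],s['contact_force'],s['opening'])
im=ctrl.read_camera('scene');top=ctrl.read_camera('top')
h=cv2.cvtColor(im,cv2.COLOR_RGB2HSV).astype(int);m=((h[...,0]<5)|(h[...,0]>174))&(h[...,1]>150)&(h[...,2]>100)
m[:140]=0;m[290:]=0;m[:,:280]=0;m[:,530:]=0
for a,c,r in blobs(m,8): print(a,c,r[1],ray('scene',*c,.085).round(4))
a=cv2.resize(im[140:250,300:450],None,fx=5,fy=5);cv2.imwrite('pics/s4.png',a[:,:,::-1])
cv2.imwrite('pics/t4.png',top[:,:,::-1])
E
```

```text
[0.5687803  0.0169866  0.15849187] [0.02653358 0.27122551 0.56346492] 0.9967072684476397
39 [350.1025641 183.8974359] (6.0, 6.0) [0.5797 0.028  0.085 ]
```

View pics/s4.png

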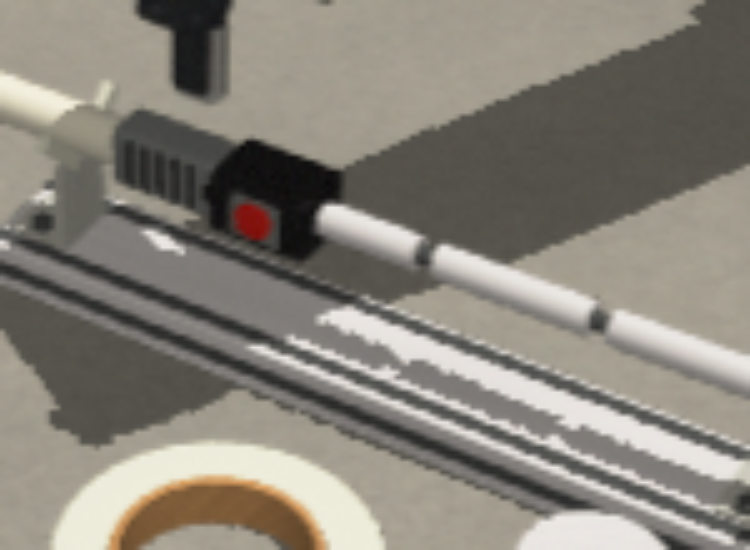

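The button is visible and stands red on the collar at crop (252,222). The collar is about 163 mm from where it started, including a few mm of slack. Next I grip the hold.

Call:
send_rows(steps=[[-0.049,-0.003,0,0,1],[-0.049,-0.003,0,0,1],[-0.049,-0.003,0.04,0,1],[-0.049,-0.003,0.065,0,1],[-0.049,-0.003,0.081,0,1],[-0.049,-0.003,0.081,0,1],[-0.049,-0.003,0.081,0,-1],[-0.049,-0.003,0.081,0,-1],[-0.049,-0.003,0.081,0,-1],[-0.049,-0.003,0.081,0,-1],[-0.049,-0.003,0.081,0,-1],[-0.049,-0.003,0.081,0,-1]], squeeze=50)

```text
time: 8.2
eef_pos: [0.581, -0.0291, 0.0726]
tcp_rot: [0.579, 0.815, 0.003, 0.004]
contact_force: [4.2, 2.3, 0.6]
opening: 0.277
finger_force: 54.2
```

Call:
send_rows(steps=[[-0.002,0,0,0,-1],[-0.004,0,0,0,-1],[-0.005,0,0,0,-1],[-0.005,0,0,0,-1]])

```text
time: 8.6
eef_pos: [0.5826, -0.0332, 0.0725]
tcp_rot: [0.579, 0.815, 0.003, 0.003]
contact_force: [5.5, 4.7, 1.6]
opening: 0.273
finger_force: 54.2
```

Call:
send_rows(steps=[[0.003,0,0,0,-1],[0.006,0,0,0,-1],[0.01,0,0,0,-1],[0.012,0,0,0,-1],[0.012,0,0,0,-1]])

```text
time: 9.1
eef_pos: [0.5788, -0.0227, 0.0727]
tcp_rot: [0.579, 0.815, 0.003, 0.004]
contact_force: [5.0, 1.6, 1.2]
opening: 0.275
finger_force: 54.3
```

```bash
python3 - <<'E'
from h import *
s=ctrl.get_state();print(s['eef_pos'],s['contact_force'],s['opening'])
im=ctrl.read_camera('scene')
cv2.imwrite('pics/s5.png',cv2.resize(im[140:290,300:530],None,fx=3.4,fy=3.4)[:,:,::-1])
for n in('scene','top'):
  im=ctrl.read_camera(n);h=cv2.cvtColor(im,cv2.COLOR_RGB2HSV).astype(int);H,S,V=h[...,0],h[...,1],h[...,2]
  r=np.zeros(H.shape,bool)
  if n=='top': r[170:325,160:230]=1
  else: r[140:280,455:520]=1
  for a,c,q in blobs((H>5)&(H<20)&(S>100)&(V>100)&r,60):print(n,a,c,ray(n,*c,.096))
E
```

```text
[ 0.57877289 -0.02267173  0.0727179 ] [5.00751697 1.60405631 1.20896804] 0.27484065008368447
scene 1055 [489.63033175 231.9478673 ] [0.47832789 0.31475394 0.096     ]
top 1141 [187.77738826 280.03593339] [0.46406933 0.30560773 0.096     ]
```

View pics/s5.png

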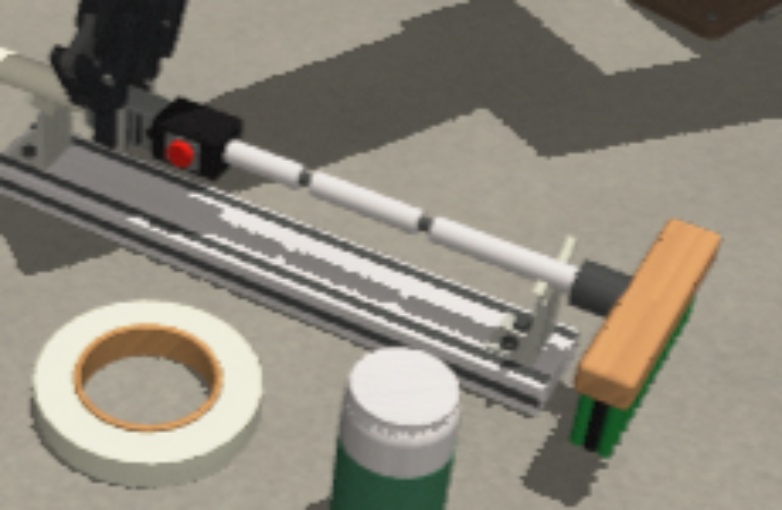

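The gap between ferrule and fork is visible near (570,280) and the whole brush moved with the hold. One firm pull will prove the latch.

Call:
send_rows(steps=[[-0.004,0,0,0,-1],[-0.008,0,0,0,-1],[-0.012,0,0,0,-1],[-0.014,0,0,0,-1],[-0.014,0,0,0,-1]])

```text
time: 9.75
eef_pos: [0.5826, -0.0334, 0.0725]
tcp_rot: [0.579, 0.815, 0.004, 0.001]
contact_force: [4.0, 12.2, 2.8]
opening: 0.274
finger_force: 54.6
```

Call:
send_rows(steps=[[0.004,0,0,0,-1],[0.008,0,0,0,-1],[0.01,0,0,0,-1],[0.01,0,0,0,-1],[0.01,0,-0.01,0,-1],[0.01,0,-0.02,0,-1],[0.01,0,-0.03,0,-1],[0.01,0,-0.04,0,-1],[0.01,0,-0.05,0,-1],[0.01,0,-0.06,0,-1]])

```text
time: 10.75
eef_pos: [0.5767, -0.0268, 0.1312]
tcp_rot: [0.579, 0.816, -0.0, -0.0]
contact_force: [1.3, -0.1, -5.2]
opening: 0.271
finger_force: 53.4
```

```bash
python3 - <<'E'
from h import *
im=ctrl.read_camera('scene')
cv2.imwrite('pics/s6.png',im[:,:,::-1])
E
```

```text
(no output)
```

View pics/s6.png

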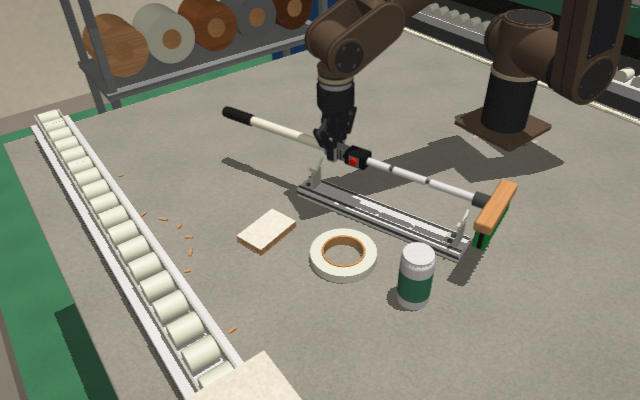

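The brush is out of its forks with 5.2 N of weight, and the head at (495,210) has cleared the front fork. I lift the rest of the way and check level and length.

Call:
send_rows(steps=[[0,0,-0.012,0,-1],[0,0,-0.024,0,-1],[0,0,-0.036,0,-1],[0,0,-0.048,0,-1],[0,0,-0.06,0,-1],[0,0,-0.06,0,-1],[0,0,-0.06,0,-1],[0,0,-0.06,0,-1],[0,0,-0.06,0,-1]])

```text
time: 11.7
eef_pos: [0.5762, -0.0266, 0.1893]
tcp_rot: [0.579, 0.816, -0.0, -0.001]
contact_force: [-0.5, -0.8, -5.2]
opening: 0.274
finger_force: 53.6
```

```bash
python3 - <<'E'
from h import *
s=ctrl.get_state();print(s['eef_pos'],s['contact_force'],s['opening'],s['dq'].round(3) if hasattr(s['dq'],'round') else s['dq'])
P={}
for n in('scene','top'):
  im=ctrl.read_camera(n);cv2.imwrite(f'pics/{n}7.png',im[:,:,::-1]);c=ctrl.calibration(n);P[n]=c['intrinsics']@np.diag([1,-1,-1])@c['extrinsics'][:3]
  h=cv2.cvtColor(im,cv2.COLOR_RGB2HSV).astype(int);H,S,V=h[...,0],h[...,1],h[...,2]
  for k,m in(('orange',(H>5)&(H<20)&(S>100)&(V>100)),('red',((H<5)|(H>174))&(S>150)&(V>100)),('black',V<45)):
    for a,c,q in blobs(m,8 if k=='red' else 150):
      if 90<c[1]<350: print(n,k,a,c.round(1),cv2.boxPoints(q).round().tolist() if k!='red' else '')
np.save('P.npy',[P['scene'],P['top']])
E
```

```text
[ 0.57622765 -0.02657948  0.18925734] [-0.49073049 -0.84680108 -5.19921725] 0.2741398298894361 [ 0.001  0.001 -0.004 -0.002 -0.003 -0.001]
scene orange 1166 [502.  180.5] [[477.0, 201.0], [510.0, 148.0], [527.0, 159.0], [495.0, 212.0]]
scene orange 267 [267.8 240.7] [[237.0, 237.0], [295.0, 223.0], [300.0, 244.0], [242.0, 259.0]]
scene orange 480 [342.5 246.6] [[322.0, 235.0], [364.0, 235.0], [364.0, 266.0], [322.0, 266.0]]
scene red 57 [353.5 137.1] 
scene black 319 [233.5  92.4] [[217.0, 93.0], [221.0, 82.0], [249.0, 91.0], [246.0, 102.0]]
scene black 574 [619.8 102.7] [[595.0, 100.0], [600.0, 87.0], [644.0, 104.0], [639.0, 117.0]]
scene black 364 [357.9 131. ] [[341.0, 137.0], [347.0, 118.0], [373.0, 127.0], [366.0, 146.0]]
top orange 1553 [168.5 283.8] [[149.0, 243.0], [167.0, 239.0], [188.0, 323.0], [171.0, 328.0]]
top red 14 [326.9 219.1] 
top black 589 [508.6 172.2] [[485.0, 173.0], [529.0, 158.0], [533.0, 171.0], [489.0, 186.0]]
top black 427 [413.9 227.5] [[403.0, 250.0], [412.0, 175.0], [425.0, 176.0], [415.0, 252.0]]
top black 173 [365.  232.3] [[343.0, 230.0], [347.0, 219.0], [384.0, 234.0], [379.0, 244.0]]
```

View pics/scene7.png

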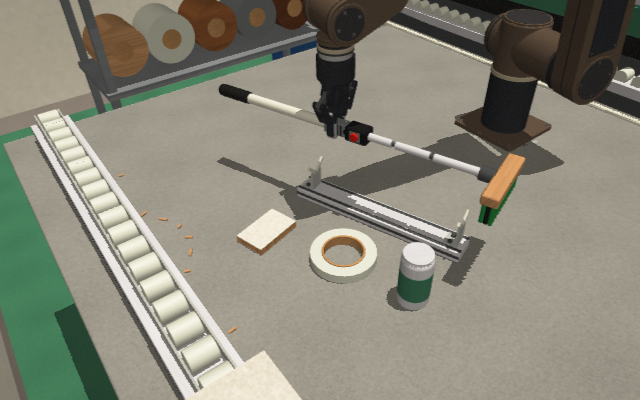

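View pics/top7.png

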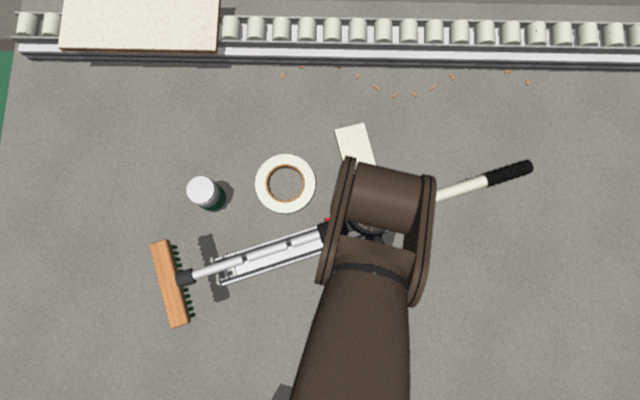

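The brush hangs free and extended: head at (502,180) in the scene view and (168,284) from the top, bystanders in place. I triangulate to check level and length.

```bash
python3 - <<'E'
import numpy as np,cv2
A,B=np.load('P.npy');q={}
for k,a,b in(('head0',(487.6,231.3),(189.5,279.4)),('grip0',(290.9,155.5),(409.8,207.2)),('head',(502,180.5),(168.5,283.8)),('grip',(233.5,92.4),(508.6,172.2)),('red',(353.5,137.1),(326.9,219.1))):
  x=cv2.triangulatePoints(A,B,np.float64(a),np.float64(b)).ravel();q[k]=x[:3]/x[3];print(k,q[k].round(4))
print(np.linalg.norm(q['head0']-q['grip0']),np.linalg.norm(q['head']-q['grip']))
E
```

```text
head0 [0.4661 0.3048 0.0835]
grip0 [ 0.6204 -0.1378  0.0876]
head [0.4612 0.3041 0.2021]
grip [ 0.6695 -0.2906  0.2035]
red [0.5778 0.0342 0.2051]
0.4687297450092803 0.6301830056574369
```

```bash
python3 -c "
from plant import ctrl
print(ctrl.sign_off())"
```

```text
the job is handed in; nothing more can be done
None
```

The brush is drawn out to its second stop (about 160 mm, triangulated) and held by the hand hold, level and about 117 mm higher than it lay; the button looks sprung out, the reel, offcut and can were not touched, and the job was handed in at about 12 s.

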